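Squeeze a glued spatula handle in the hand-turned bench press

TASK

Slide the spatula, handle butt first, into the nest under the punch of the bench press until its butt rests against the brass stop, and let go of it. Then take the flywheel by its crank handle, turn it forward (top of the wheel away from you) slowly and without forcing it, feel the resistance climb to its peak and fall away, stop just past it and let go, so that the punch stays down squeezing the handle; do not run on over or turn the wheel back over the top, and leave the other things on the bench alone.

Things in the scene. Friction and masses are not known exactly. Their poses are not given: they have to be found in the camera images.
- spatula_grip (a point): Grip point of the white spatula with dark red handle, lying alone, flat, left of the press: mid-height in the handle (24 mm wide, 14 mm thick). Handle: from 20 mm behind this point, at a white collar 28 mm wide, to its butt 120 mm ahead along +x. The white blade (46 mm wide, 4 mm thick) lies to -x, ending 128 mm from here. z up. About 80 g.
- press: Green-grey cast bench press, open to the robot. Origin on the bench below the punch; x into the press, away from the robot; y left along the shaft; z up (all press points have these axes). Foot 270 x 150 mm, 30 mm high. Head (90 mm wide, 115 to 277 mm above the bench, front 38 mm before the origin) encloses the cam: a disc (crank_c0) 20 mm off the shaft axis, straight below it at dead centre.
- nest_point (a point): On top of the press's steel bed, straight below the punch, 55 mm above the bench. The bed is 100 mm wide, from 125 mm before (-x) to 60 mm behind this point. With the punch up, 24 mm are free between bed and punch. The spatula is home when it lies flat, its grip point 95 mm before this point in -x and in line (y = 0).
- nest_mouth (a point): Mouth of the nest, on the bed, 40 mm before the punch. Two dark steel rails, 12 mm high, stand left and right: flared about 45 mm apart here, closing to 27 mm at 20 mm before the punch and parallel from there to 20 mm behind it. The handle is slid in between them along +x, lying on the bed or just above it.
- stop_face (a point): Face of the brass end stop of the nest, at bed height, 25 mm behind the punch; 14 mm high, 50 mm wide. The butt of the handle rests against it when home.
- shaft_point (a point): Point on the axis of the press's shaft, 205 mm above the bench, 200 mm to the right (-y) of the punch, level sideways with the middle of the crank handle, which circles this point at 90 mm radius in the x-z plane. Forward is: top of the wheel to +x, away from the robot.
- wheel_face (a point): Centre of the outer face of the dark spoked flywheel, 220 mm across, on the shaft axis. The wheel is clamped on the shaft at no fixed angle: the handle's place does not tell where the peak lies. It comes 0.8 to 2.1 rad forward of the start, about 0.5 rad before dead centre. The punch (its sprung brass face: pad) meets the work 0.75 rad before dead centre; resistance climbs within 0.25 rad.
- brake_band (a point): Brake on the shaft: a steady drag, 5 to 8 N at the crank handle when turned slowly, felt alone in the first part of the turn. The peak is 5 to 9 N above it; then it falls to the bare drag at dead centre and below it past that. From 0.15 rad before to 0.2 rad past dead centre the brake holds the wheel let go, punch down; earlier it is pushed back, later thrown on and the punch lets go.
- grip_mid (a point): Middle of the flywheel's dark red crank handle: a freely revolving sleeve, 24 mm in diameter, 78 mm long, level along the shaft, 90 mm from its axis, on the wheel's right side; its inner end is 11 mm off the wheel's face. It starts between a little below shaft height on the robot's side and near the top. Its own rotation means nothing.
- hammer: Bystander: hammer, 240 mm long with wooden handle, iron head. Leave alone.
- rivet_box: Bystander: dark red open box of rivets, 150 x 110 x 50 mm. Leave alone.
- glue_bottle: Bystander: white bottle with red cap, 52 mm in diameter, 130 mm high. Leave alone.
- blank: Bystander: white spatula blank without handle scales, 243 mm long, 14 mm high. Leave alone.
- scale_stack: Bystander: dark red block of stacked handle scales, 140 x 50 x 24 mm. Leave alone.
- anvil: Bystander: steel riveting block (75 x 60 mm, 80 mm high) on a plate 160 x 130 mm. Leave alone.
- screwdriver: Bystander: black-handled screwdriver. Leave alone.
Mind the look-alikes: they are no part of the job. Leave any orange look-alike of the part that bears spatula_grip alone.

How it is judged (in metres and radians):
On the way, in this order (a step that is already met when the one before it is completed fails the run):
1. the spatula lies flat in the nest, its butt home against the brass stop (x of spatula_grip in the frame of nest_point above -0.0985 m and y of spatula_grip in the frame of nest_point between -0.005 and 0.005 m and z of spatula_grip in the frame of nest_point below 0.0105 m and angle between the x axis of spatula_grip and the x axis of nest_point, either way round below 0.08 rad), for 0.2 s.
2. the wheel has been brought past the resistance peak and the punch squeezes the handle (x of crank_c0 in the frame of shaft_point between -0.0058 and 0.003 m and z of crank_c0 in the frame of shaft_point below -0.015 m and contact force between pad and spatula above 50 N), for 0.1 s.
At the end, for the whole second after the job is handed in: The spatula lies flat in the nest, butt within 3.5 mm of the stop, in line with the rails; the wheel rests just past the resistance peak (0.15 rad before to 0.29 rad past dead centre), the punch down on the handle with over 50 N; the robot has let go (all of step 1 and all of step 2 and angular speed of crank below 0.1 rad/s and linear speed of spatula below 0.02 m/s); the robot touches nothing.
It fails at once if the wheel is run on over dead centre until the punch lets go, or turned backward over the top (x of crank_c0 in the frame of shaft_point below -0.0095 m).
It fails at once if the flywheel is spun fast (over 2.5 rad/s) (angular speed of wheel above 2.5 rad/s).
It fails at once if the crank handle is forced (more than 150 N in all from the fingers, their grip included) (contact force between the fingers and grip above 150 N).
It fails at once if a bystander is moved by more than 30 mm (distance of any of hammer, rivet_box, glue_bottle, blank, scale_stack, anvil, screwdriver from where it was at the start of the episode above 0.03 m).
It also fails if it takes over 72 s, if anything falls off the work surface, if the arm or the gripper's body presses on something with over 40 N, if the wrist force passes 120 N, or if a joint passes its speed limit or range.

ROBOT

A 6-joint arm with a two-finger parallel gripper is mounted at the origin on the work surface. World frame = base frame: x ahead of the robot, y to its left, z up, the work surface at z = 0. Lengths are in mm, angles in rad, forces in N, time in s.
With the tool pointing down it reaches from about 350 to 875 mm from the base axis. Payload 4.2 kg.
Tool frame: the origin (TCP) lies between the finger pads; the fingertips stand 17 mm ahead of it and the grasp point (between the pads) lies 2 mm behind it (nose_length is the distance from the TCP to the fingertips, in mm); z points along the fingers, y is the direction in which the jaws open and shut (so a half turn about z gives the same grasp; the last joint's range is limited). The gripper opens to 85 mm and grips with 20 to 120 N. Pads are 22 mm wide; open, the fingers measure 114 mm over their backs; the gripper's body (76 mm by 85 mm) begins 54 mm behind the grasp point. The pads swing forward as they close: fully open they stand 13 mm farther back than shut.
Start: joints at [-1.048, 0.385, 0.008, 0, -1.194, -0.259], TCP at [162.986, -603.353, 248.312] pointing down, gripper open.
Joint ranges: [-3.14, 3.14], [-1.21, 2.06], [-1.07, 1.41], [-3.16, 2.05], [-2.99, -0.16], [-3.1, 3.1]. Speed limits (rad/s): [2.79, 2.79, 3.14, 3.14, 3.14, 3.14].

INTERFACE

Orientations are given as a unit quaternion [x, y, z, w].
In Python, from bench import * gives the robot as it stands.
- The arm moves only by the tool jog_arm, never from a script. Its argument "increments" is a list of rows, each a list of 4 numbers: the shift along the tool's x, y, z in m, then the turn about the tool's z in degrees. A call has 1 to 10 rows; each row is the pose to reach, as a shift and turn from the pose measured when the call began, along the tool's axes at that moment; what a row does not reach only later rows make up. A row lasts 1/8 s, in which the tool goes at most 62.5 mm and 10.7 degrees, less where a joint would pass 70% of its speed; a pose out of reach is approached as far as the arm can. A call with a gripper value outside its range is refused whole. "hand" is the gripper's target within -1 to 1 (fully open at 1, half-way at 0, shut at -1), set as the call begins (left out, the last holds). The fingers move at their own pace and stop on an object; the grip force is fixed at half the most. Time passes only in rows, so rows that repeat a pose let the fingers close. It gives the time, the measured TCP pose, the force and the opening at its end, in the units of the state.
- read_state(): the state, without advancing time (a new reading comes with each control period).
- get_image(name): name is "side" or "top" or "wrist"; returns the picture (480x640x3 uint8, red, green, blue); there is no depth.
- calibration(name): a dict with "fx", "fy", "cx", "cy" (pixels), "position" and "rotation" of the camera in the world; the wrist camera has in their place "hand_eye" (4x4, takes a point from camera to tool coordinates, whose origin is the TCP and whose axes are the flange's). Camera axes: x right, y up, looking along -z (the intrinsics and any distortion apply to the point x, -y, -z); pixel columns grow to the right and rows downward; lengths in mm; the calibration is good to about 2 mm. A picture is of the moment at which its call begins: read the wrist's pose just before it. calibration takes no time and is no camera call.
- job_done(): hands the job in, once; it reports no verdict.
The state is a dict: "clock": time; "joints": joint angles; "joint_vel": joint speeds; "joint_efforts": joint torques, N m; "position": TCP position; "ee_rot": TCP orientation; "contact_force": force on the tool from outside, world axes, zero at the start; "wrist_torque": the same for the moment, N m; "gripper_width": finger opening in mm.
Only numpy, scipy, OpenCV 4.12 (cv2) and the standard library are available. Lean on these libraries where they do the work, as an engineer would, in place of code of your own. Each camera call takes 0.05 s, during which the arm holds its last target.

## Working session

There is one attempt and no reset: what is moved stays moved. The work goes in short steps, Python scripts to look and compute and a tool call to move; the robot and the scene stay as the last step left them, time stands still between calls to the robot, and variables do not carry over. Pictures are saved under pics/ and viewed, and the job is handed in when it is done.

Besides the shell and the picture viewer there is one more tool, called after "Call:" as a command line: name --pt "numbers of a row" for each row, then --argument value for the rest. jog_arm: Moves the arm, as the interface text tells. Its arguments: {"type":"object","properties":{"increments":{"type":"array"},"hand":{"type":"number"}},"required":["increments"]}

```bash
mkdir -p pics; ls; python3 - <<'E'
from bench import *
import cv2
s=read_state(); print(s)
for n in ("side","top","wrist"):
    im=get_image(n); cv2.imwrite(f"pics/{n}0.png",im[:,:,::-1]); 
    print(n,calibration(n))
E
```

```text
pics
{'clock': 0.0, 'joints': array([-1.04840550e+00,  3.85528535e-01,  6.60532149e-03, -5.09769271e-04,
       -1.19401752e+00, -2.58578577e-01]), 'joint_vel': array([ 0.0008485 , -0.00019768, -0.00096107,  0.00010013,  0.00044257,
        0.00123441]), 'joint_efforts': array([ 1.23381811e-03, -3.92289197e+01,  1.88403726e+01,  4.18602660e+00,
       -4.60363590e-03, -1.86178134e-06]), 'position': array([ 162.8348    , -602.83018851,  247.22885082]), 'ee_rot': array([-1.31430649e-01,  9.91324759e-01,  1.08166805e-03, -1.89048229e-04]), 'contact_force': array([0.03416833, 0.42287231, 0.16519826]), 'wrist_torque': array([-0.03605642, -0.00664147, -0.02024296]), 'gripper_width': 85.2811792117968}
side {'fx': 478.78964410143885, 'fy': 478.78964410143885, 'cx': 318.5554810931905, 'cy': 248.79652931912378, 'position': array([1369.23534562,  324.40409407, 1387.40510024]), 'rotation': array([0.18508039, 0.2666354 , 0.77612637, 0.54062804])}
top {'fx': 527.9246957989423, 'fy': 527.9246957989423, 'cx': 322.00043481621356, 'cy': 233.29410161625145, 'position': array([ 410.83655468,   -5.87764421, 1459.01944734]), 'rotation': array([-0.03569484,  0.02119232,  0.70984722, -0.70313135])}
wrist {'fx': 365.11886163895184, 'fy': 365.11886163895184, 'cx': 318.31733913189237, 'cy': 243.96393363985857, 'hand_eye': array([[-7.03711598e-05,  9.53661280e-01,  3.00882298e-01,
         7.84731630e+01],
       [ 9.99999895e-01, -6.94050242e-05,  4.53865307e-04,
         3.93077697e-01],
       [ 4.53716513e-04,  3.00882299e-01, -9.53661175e-01,
        -1.24859345e+02],
       [ 0.00000000e+00,  0.00000000e+00,  0.00000000e+00,
         1.00000000e+00]])}
```

View pics/top0.png

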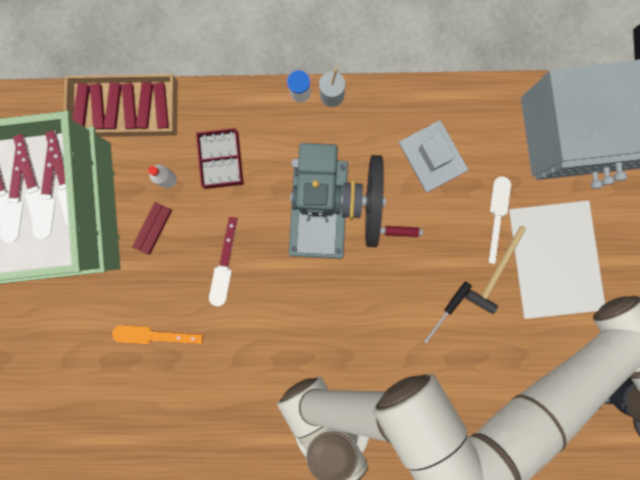

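View pics/side0.png

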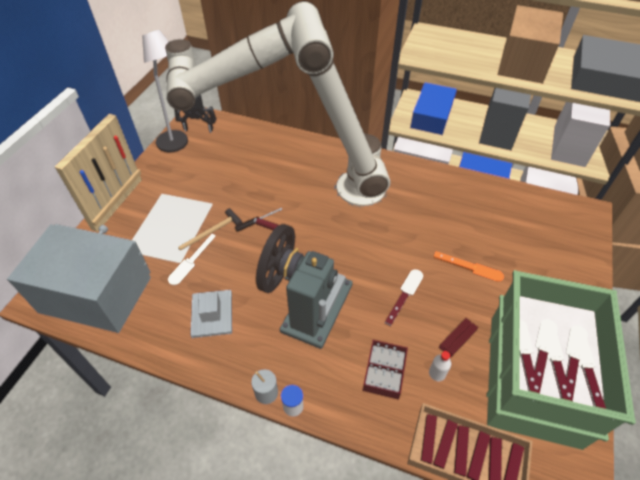

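View pics/wrist0.png

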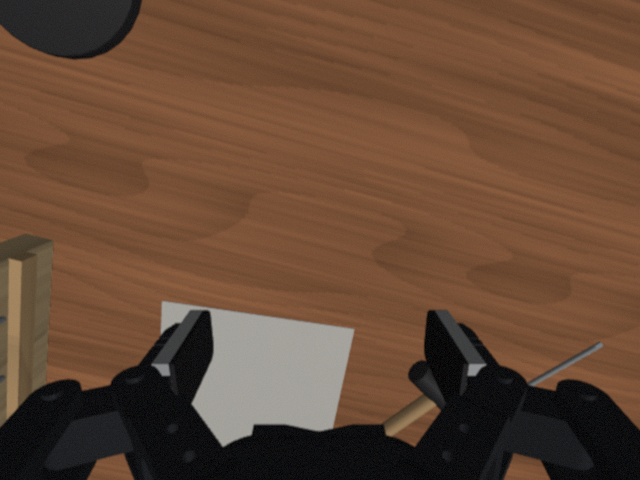

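```bash
cat > h.py <<'E'
import numpy as np, cv2
from scipy.spatial.transform import Rotation as R
from bench import *
def cam(name,state=None):
    c=calibration(name)
    K=(c['fx'],c['fy'],c['cx'],c['cy'])
    if name=='wrist':
        H=np.array(c['hand_eye']); Rt=R.from_quat(state['ee_rot']).as_matrix()
        return K,Rt@H[:3,:3],Rt@H[:3,3]+np.array(state['position'])
    return K,R.from_quat(c['rotation']).as_matrix(),np.array(c['position'])
def proj(C,P):
    K,M,t=C; p=(np.atleast_2d(P)-t)@M
    return np.c_[K[0]*p[:,0]/-p[:,2]+K[2], K[1]*-p[:,1]/-p[:,2]+K[3]]
def ray(C,u,v):
    K,M,t=C; d=M@np.array([(u-K[2])/K[0],-(v-K[3])/K[1],-1.]); return t,d/np.linalg.norm(d)
def atz(C,u,v,z):
    t,d=ray(C,u,v); return t+d*(z-t[2])/d[2]
def tri(obs):
    A=np.zeros((3,3));b=np.zeros(3)
    for C,u,v in obs:
        t,d=ray(C,u,v); Q=np.eye(3)-np.outer(d,d); A+=Q;b+=Q@t
    X=np.linalg.solve(A,b); return X,[np.linalg.norm((np.eye(3)-np.outer(ray(C,u,v)[1],ray(C,u,v)[1]))@(X-C[2])) for C,u,v in obs]
def crop(im,x0,y0,x1,y1,s,fn):
    c=cv2.resize(im[y0:y1,x0:x1,::-1],None,fx=s,fy=s,interpolation=cv2.INTER_CUBIC); cv2.imwrite(fn,c)
E
python3 - <<'E'
from h import *
T=cam('top');S=cam('side')
print(proj(T,[[0,0,0],[163,-603,247]]),proj(S,[[0,0,0],[163,-603,247]]))
im=cv2.imread('pics/top0.png')[:,:,::-1]
crop(im,190,130,440,310,3.2,'pics/top0c.png')
im=cv2.imread('pics/side0.png')[:,:,::-1]
crop(im,220,200,440,360,3.6,'pics/side0c.png')
E
```

```text
[[332.45410789 428.95928212]
 [602.33723769 385.11770225]] [[360.77586277 187.32642833]
 [198.32387251 129.56816052]]
```

View pics/top0c.png

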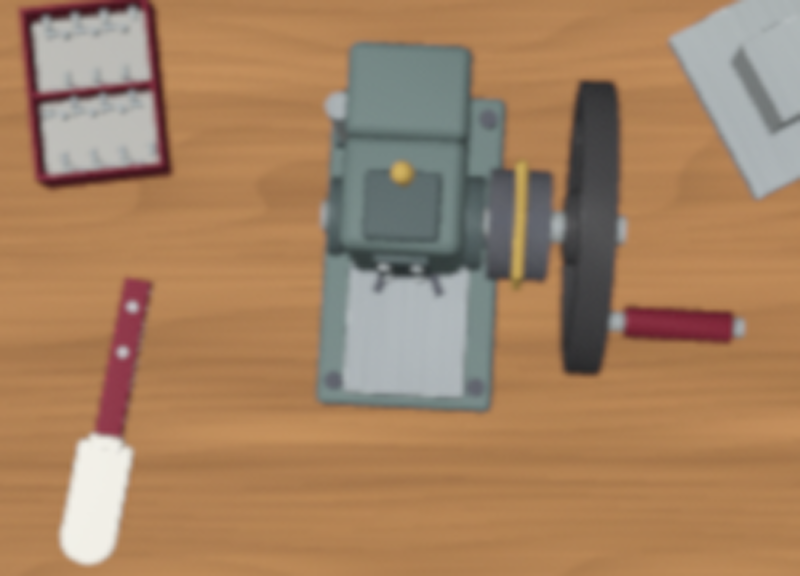

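View pics/side0c.png

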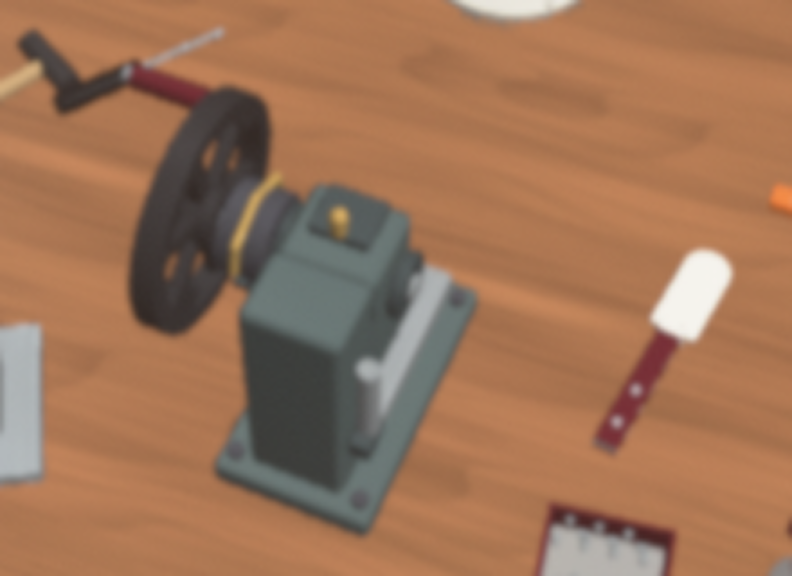

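```bash
python3 - <<'E'
from h import *
np.set_printoptions(precision=1,suppress=True)
T=cam('top');S=cam('side')
f=lambda x,y:(190+(x+.5)/3.2-.5,130+(y+.5)/3.2-.5)
g=lambda x,y:(220+(x+.5)/3.6-.5,200+(y+.5)/3.6-.5)
for n,x,y,z in [('butt',138,281,14),('collar',110,438,12),('bladeend',86,565,4),('footFL',318,402,30),('footFR',490,411,30),('footRR',505,100,30),('bedFL',343,394,55),('bedFR',465,398,55),('headFL top',347,248,277),('headFR top',460,254,277),('railL',378,288,67),('railR',440,292,67)]:
    print(n,atz(T,*f(x,y),z)[:2])
gi=f(625,321);go=f(735,327)
print('grip in/out at z 205', atz(T,*gi,205),atz(T,*go,205))
print('side end', g(130,72), 'tri outer end of pin', tri([(T,*f(741,327)),(S,*g(127,70))]))
print('handle entry',tri([(T,*f(734,327)),(S,*g(138,75))]))
print('knob',tri([(T,*f(402,173)),(S,*g(341,218))]))
print('side butt',atz(S,*g(607,443),7), 'bladeend',atz(S,*g(712,255),4))
E
```

```text
butt [573.9 269.5]
collar [438.9 293.3]
bladeend [330.4 315. ]
footFL [467.4 112.9]
footFR [458.4 -32.7]
footRR [724.8 -48.7]
bedFL [472.8  89.9]
bedFR [468.5 -11.6]
headFL top [566.1  71.4]
headFR top [560.9  -8.2]
railL [559.9  59.6]
railR [556.    8.3]
grip in/out at z 205 [ 518.5 -130.5  205. ] [ 513.2 -211.8  205. ]
side end (255.75, 219.63888888888889) tri outer end of pin (array([ 508.5, -206.8,  264. ]), [np.float64(0.4062972192754635), np.float64(0.4062972192754307)])
handle entry (array([ 507.9, -199.9,  260.1]), [np.float64(2.2711068016965386), np.float64(2.2711068016965936)])
knob (array([615.7,  31.7, 295.8]), [np.float64(0.10244425316402583), np.float64(0.10244425316390288)])
side butt [570.2 269.7   7. ] bladeend [330.5 311.3   4. ]
```

```bash
cat >> h.py <<'E'
def head(s):
    x=R.from_quat(s['ee_rot']).as_matrix()[:,0]; return np.degrees(np.arctan2(x[1],x[0]))
def to(p,hd,s=None):
    s=s or read_state(); M=R.from_quat(s['ee_rot']).as_matrix()
    d=M.T@(np.array(p,float)-s['position'])/1000
    t=-((hd-head(s)+180)%360-180)  # tool z down: +turn lowers heading
    print('t',round(s['clock'],2),'pos',np.round(s['position'],1),'hd',round(head(s),2),'shift',np.round(d,4),'turn',round(t,2))
    return d,t
E
python3 - <<'E'
from h import *
to([390,-350,390],180)
E
```

```text
t 0.15 pos [ 162.9 -603.   247.5] hd -164.89 shift [-0.2852  0.1853 -0.1423] turn 15.11
```

Call:
jog_arm --pt "-0.03 0.02 -0.03 2" --pt "-0.08 0.05 -0.06 5" --pt "-0.13 0.085 -0.085 8" --pt "-0.18 0.12 -0.105 11" --pt "-0.235 0.153 -0.125 14" --pt "-0.285 0.185 -0.142 15" --pt "-0.285 0.185 -0.142 15" --hand 1

```text
clock: 1.02
position: [391.9, -348.2, 390.9]
ee_rot: [-0.003, 1.0, 0.0, 0.001]
contact_force: [-0.2, -0.9, -0.4]
gripper_width: 85.4
```

```bash
python3 - <<'E'
from h import *
to([380,25,400],180); print(read_state()['joints'])
E
```

```text
t 1.02 pos [ 391.9 -348.2  390.9] hd -179.64 shift [ 0.0096  0.3732 -0.0088] turn 0.36
[-4.17326541e-01  1.42161407e-01  2.82484187e-02 -1.37403742e-03
 -1.45571483e+00 -1.14699748e+00]
```

Call:
jog_arm --pt "0 0.04 0 0" --pt "0 0.1 -0.003 0" --pt "0.003 0.16 -0.005 0" --pt "0.005 0.22 -0.007 0" --pt "0.008 0.28 -0.009 0" --pt "0.009 0.335 -0.009 0" --pt "0.01 0.373 -0.009 0" --pt "0.01 0.373 -0.009 0" --pt "0.01 0.373 -0.009 0"

```text
clock: 2.15
position: [379.4, 24.2, 399.9]
ee_rot: [-0.003, 1.0, 0.0, 0.0]
contact_force: [0.6, -1.4, -0.4]
gripper_width: 85.3
```

```bash
python3 - <<'E'
from h import *
s=read_state(); im=get_image('wrist'); cv2.imwrite('pics/w1.png',im[:,:,::-1])
import pickle; pickle.dump(s,open('s1.pkl','wb'))
print(s['position'],head(s),s['joint_vel'],s['clock'])
E
```

```text
[379.41554298  24.21769955 399.87944743] -179.66093251881225 [-0.02206253 -0.00045023  0.00314359 -0.00063748  0.00019957 -0.0018473 ] 2.15
```

View pics/w1.png

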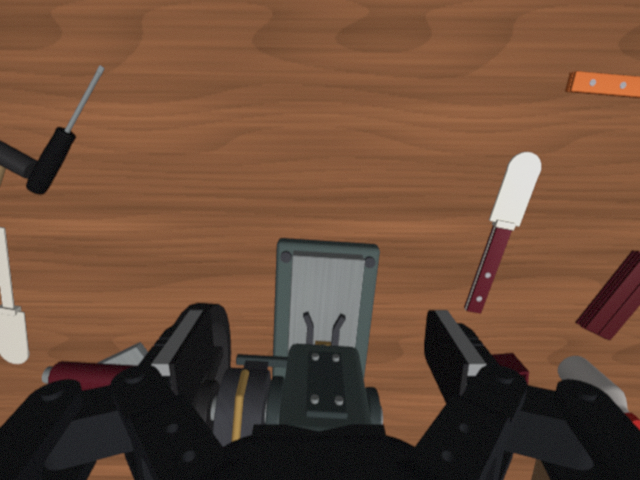

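```bash
python3 - <<'E'
from h import *
im=cv2.imread('pics/w1.png')[:,:,::-1]
crop(im,265,230,395,360,4.6,'pics/w1a.png')
crop(im,455,140,555,325,3.2,'pics/w1b.png')
E
```

```text
(no output)
```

View pics/w1a.png

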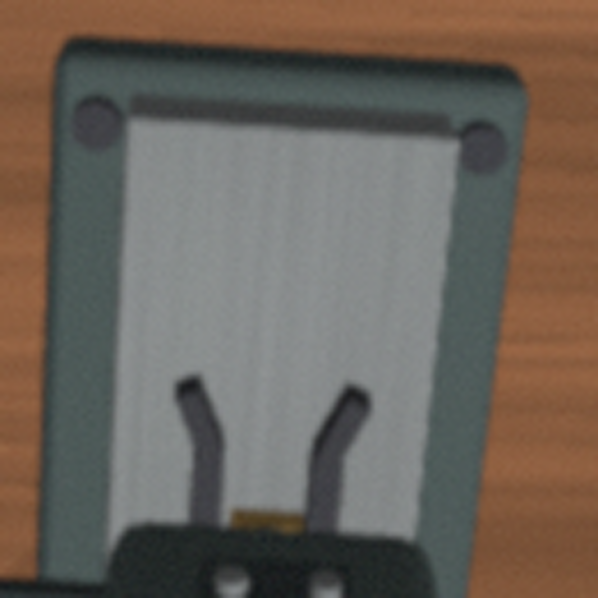

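View pics/w1b.png

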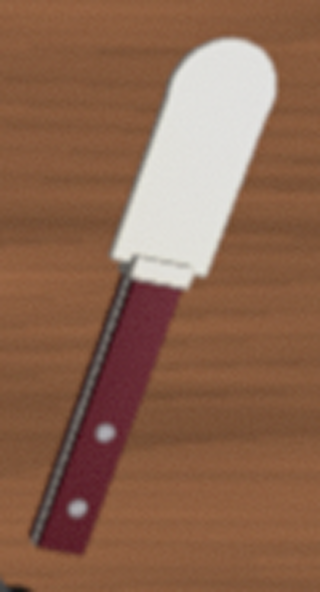

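```bash
python3 - <<'E'
from h import *
import pickle
np.set_printoptions(precision=1,suppress=True)
s=pickle.load(open('s1.pkl','rb')); W=cam('wrist',s)
a=lambda x,y:(265+(x+.5)/4.6-.5,230+(y+.5)/4.6-.5)
b=lambda x,y:(455+(x+.5)/3.2-.5,140+(y+.5)/3.2-.5)
for n,x,y,z in [('bedR',128,118,55),('bedL',459,139,55),('bed edge R far',108,535,55),('bed edge L far',416,535,55),('railR inner bend',222,440,67),('railR inner far',218,515,67),('railL inner bend',316,445,67),('railL inner far',308,520,67),('railR tip in',201,378,67),('railL tip in',346,384,67),('stop top L',302,514,69),('stop front',270,511,69)]:
    print(n,atz(W,*a(x,y),z)[:2])
for n,x,y,z in [('butt L corner',82,554,14),('butt R top',40,545,14),('butt R bot',34,545,0),('collar h L',186,289,14),('collar h R',133,276,14),('tip',233,38,4),('rivet1',105,433,14),('rivet2',78,509,14)]:
    print(n,atz(W,*b(x,y),z)[:2])
E
```

```text
bedR [465.8 -10.7]
bedL [471.8  87.6]
bed edge R far [608.  -19.3]
bed edge L far [607.4  79.8]
railR inner bend [566.3  17.5]
railR inner far [592.7  16.2]
railL inner bend [567.9  46.4]
railL inner far [594.4  44.4]
railR tip in [545.1  11.1]
railL tip in [546.9  55.1]
stop top L [591.   42.4]
stop front [589.9  32.4]
butt L corner [573.5 277.9]
butt R top [568.8 256.8]
butt R bot [576.1 260.1]
collar h L [439.5 306.3]
collar h R [433.5 281.3]
tip [329.6 313.4]
rivet1 [509.9 279.8]
rivet2 [549.4 272.6]
```

Candidates for the spatula in the top image:
- The white one with a red handle, lying alone at (225,262). This is the target: alone, flat, left of the press.
- The orange look-alike at (158,336).
- The spatulas in the green crate at (15,190), (45,185) and beyond.
- The handle-less blank at (497,220).
- The red scale stack at (152,228).

The close crop w1b confirms it: white blade, collar, and a red handle with two rivets.

```bash
python3 - <<'E'
from h import *
to([454.5,290,100],169.4); 
E
```

```text
t 2.2 pos [379.5  23.9 399.9] hd -179.72 shift [-0.076   0.2656  0.3001] turn 10.88
```

Call:
jog_arm --pt "-0.01 0.03 0.03 1" --pt "-0.02 0.07 0.07 3" --pt "-0.032 0.11 0.115 5" --pt "-0.045 0.15 0.16 7" --pt "-0.055 0.19 0.205 9" --pt "-0.066 0.23 0.25 10" --pt "-0.072 0.253 0.28 10.9" --pt "-0.076 0.2656 0.3 10.9" --pt "-0.076 0.2656 0.3 10.9"

```text
clock: 3.32
position: [454.7, 288.6, 98.1]
ee_rot: [0.093, 0.996, -0.002, -0.001]
contact_force: [-0.7, -0.0, -0.2]
gripper_width: 85.5
```

```bash
python3 - <<'E'
from h import *
import pickle
to([454.5,290,20],169.4)
s=read_state(); im=get_image('wrist'); cv2.imwrite('pics/w2.png',im[:,:,::-1]);pickle.dump(s,open('s2.pkl','wb'))
E
```

```text
t 3.33 pos [454.7 288.6  98.1] hd 169.29 shift [0.0003 0.0016 0.0781] turn -0.11
```

View pics/w2.png

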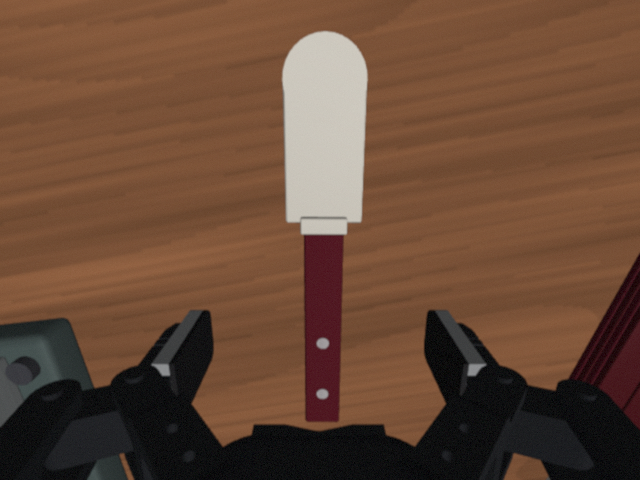

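```bash
python3 - <<'E'
from h import *
import pickle
np.set_printoptions(precision=1,suppress=True)
s=pickle.load(open('s2.pkl','rb')); W=cam('wrist',s)
M=R.from_quat(s['ee_rot']).as_matrix()
for n,u,v,z in [('tip',325,32,4),('collar/handle',323.5,235,14),('r1',322.5,343,14),('r2',322,394,14),('butt',322,421,0)]:
    P=atz(W,u,v,z); print(n,P[:2],'tool',(M.T@(P-s['position'])))
E
```

```text
tip [329.8 315.1] tool [127.5   3.2  94.3]
collar/handle [437.2 294.3] tool [18.1  2.7 84.1]
r1 [509.6 280.3] tool [-55.6   2.3  84. ]
r2 [549.1 272.6] tool [-95.9   2.1  84. ]
butt [584.7 266. ] tool [-132.1    2.4   97.9]
```

Call:
jog_arm --pt "-0.001 0.0026 0.03 0" --pt "-0.001 0.0026 0.055 0" --pt "-0.001 0.0026 0.07 0" --pt "-0.001 0.0026 0.078 0" --pt "-0.001 0.0026 0.078 0" --pt "-0.001 0.0026 0.078 0"

```text
clock: 4.12
position: [456.9, 291.4, 22.3]
ee_rot: [0.093, 0.996, -0.0, 0.0]
contact_force: [-0.1, -0.1, 0.2]
gripper_width: 85.6
```

```bash
python3 - <<'E'
from h import *
to([453.5,290.5,20],169.0);print(read_state()['contact_force'])
E
```

```text
t 4.12 pos [456.9 291.4  22.3] hd 169.3 shift [ 0.0031 -0.0015  0.0023] turn 0.3
[-0.07994143 -0.09009113  0.24188341]
```

Call:
jog_arm --pt "0.002 0 0.002 0" --pt "0.002 0 0.002 0" --pt "0.002 0 0.002 0" --pt "0.002 0 0.002 0" --pt "0.002 0 0.002 0" --pt "0.002 0 0.002 0" --pt "0.002 0 0.002 0" --pt "0.002 0 0.002 0" --hand -1

```text
clock: 5.12
position: [455.1, 292.1, 20.7]
ee_rot: [0.093, 0.996, 0.0, 0.001]
contact_force: [-1.5, 0.1, 4.9]
gripper_width: 22.0
```

```bash
python3 - <<'E'
from h import *
to([454,290.5,160],169.3);print(read_state()['contact_force'],read_state()['gripper_width'])
E
```

```text
t 5.12 pos [455.1 292.1  20.7] hd 169.32 shift [ 0.0006 -0.0016 -0.1393] turn 0.02
[-1.52186421  0.13867914  4.93784281] 21.993684550731437
```

Call:
jog_arm --pt "0 0 -0.02 0" --pt "0 0 -0.05 0" --pt "0 0 -0.085 0" --pt "0 0 -0.11 0" --pt "0 0 -0.12 0" --pt "0 0 -0.12 0"

```text
clock: 5.88
position: [454.7, 291.8, 140.3]
ee_rot: [0.093, 0.996, 0.0, 0.001]
contact_force: [-0.6, 1.0, -1.7]
gripper_width: 22.2
```

```bash
python3 - <<'E'
from h import *
to([404.3,42.4,130],176.55);print(read_state()['contact_force'],read_state()['gripper_width'])
E
```

```text
t 5.88 pos [454.7 291.8 140.3] hd 169.29 shift [ 0.0032 -0.2544  0.0102] turn -7.26
[-0.64983084  1.03302622 -1.72629483] 22.241594735018214
```

Call:
jog_arm --pt "0.003 -0.025 0.002 -1" --pt "0.006 -0.07 0.005 -2.5" --pt "0.007 -0.12 0.007 -4" --pt "0.007 -0.165 0.01 -5.5" --pt "0.006 -0.205 0.01 -6.5" --pt "0.004 -0.238 0.01 -7" --pt "0.0032 -0.254 0.01 -7.3" --pt "0.0032 -0.254 0.01 -7.3" --pt "0.0032 -0.254 0.01 -7.3"

```text
clock: 7.0
position: [404.3, 43.0, 129.6]
ee_rot: [0.03, 1.0, -0.0, 0.0]
contact_force: [0.4, -0.5, -1.4]
gripper_width: 21.8
```

```bash
python3 - <<'E'
from h import *
import pickle
to([404.3,42.4,80],176.55)
s=read_state(); im=get_image('wrist'); cv2.imwrite('pics/w3.png',im[:,:,::-1]);pickle.dump(s,open('s3.pkl','wb'))
print(s['contact_force'],s['gripper_width'])
E
```

```text
t 7.0 pos [404.3  43.  129.6] hd 176.59 shift [-0.     -0.0006  0.0496] turn 0.04
[ 0.37675599 -0.47880842 -1.41243536] 21.80127299444477
```

View pics/w3.png

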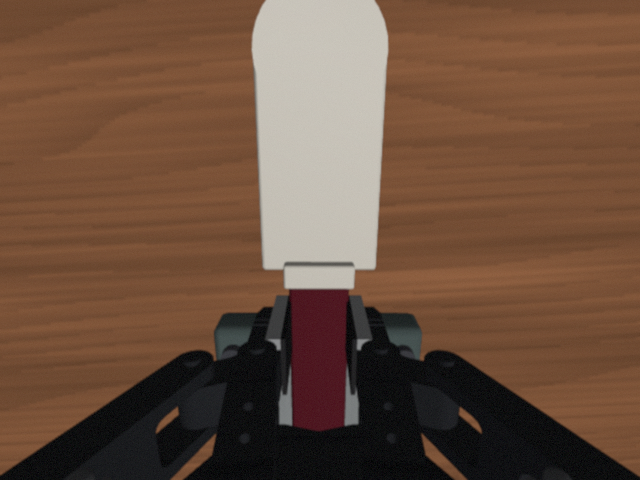

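Call:
jog_arm --pt "0 0 0.02 0" --pt "0 0 0.04 0" --pt "0 0 0.05 0" --pt "0 0 0.0505 0" --pt "0 0 0.0505 0"

```text
clock: 7.68
position: [404.9, 43.7, 79.7]
ee_rot: [0.029, 1.0, 0.0, 0.001]
contact_force: [-0.7, -0.0, -0.5]
gripper_width: 21.5
```

```bash
python3 - <<'E'
from h import *
o=np.array([594,31]);y=np.radians(-3.45);ex=np.array([np.cos(y),np.sin(y)])
for d in (-150,-100): to([*(o+d*ex),78],176.55)
s=read_state()
import pickle
s=pickle.load(open('s3.pkl','rb')); W=cam('wrist',s)
M=R.from_quat(s['ee_rot']).as_matrix()
print(M.T@(atz(W,319,290,130-20.7+14)-s['position']))
for u,v in ((219,316),(419,316)): print(atz(W,u,v,30))
im=get_image('side'); cv2.imwrite('pics/side3.png',im[:,:,::-1]); crop(im,250,200,420,350,4.6,'pics/side3c.png')
E
```

```text
t 7.67 pos [404.9  43.7  79.7] hd 176.65 shift [-0.0395 -0.0013  0.0017] turn 0.1
t 7.67 pos [404.9  43.7  79.7] hd 176.65 shift [-0.0895 -0.0014  0.0018] turn 0.1
[18.19192665  0.10480159  6.27330272]
[444.41828826 -27.97270719  30.        ]
[452.56066253 109.26888642  30.        ]
```

View pics/side3c.png

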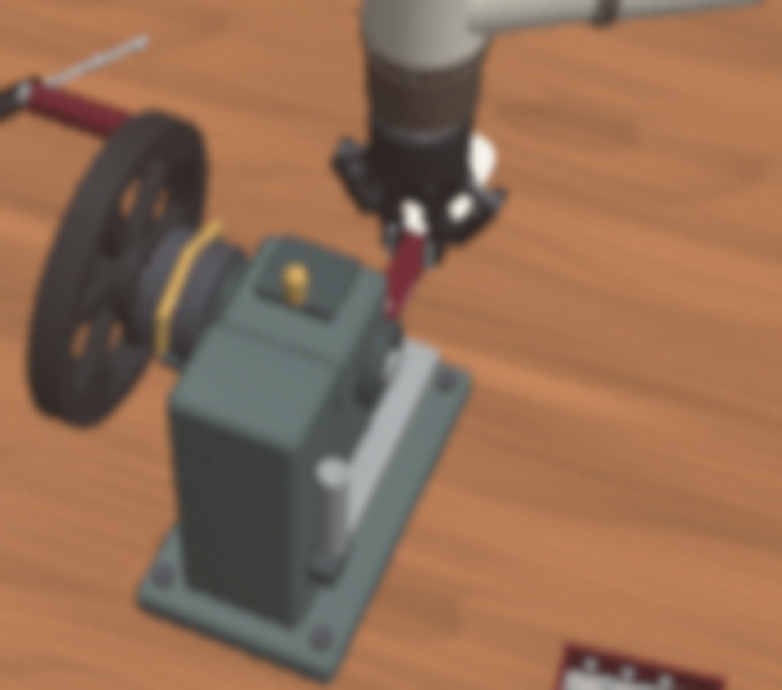

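Call:
jog_arm --pt "-0.008 -0.0013 0.0005 0" --pt "-0.02 -0.0013 0.001 0" --pt "-0.03 -0.0013 0.001 0" --pt "-0.04 -0.0013 0.001 0" --pt "-0.05 -0.0013 0.001 0" --pt "-0.058 -0.0013 0.001 0" --pt "-0.066 -0.0013 0.001 0" --pt "-0.072 -0.0013 0.001 0" --pt "-0.072 -0.0013 0.001 0"

```text
clock: 8.85
position: [477.1, 38.1, 78.8]
ee_rot: [0.029, 1.0, 0.0, 0.001]
contact_force: [0.2, -0.1, -1.1]
gripper_width: 22.0
```

```bash
python3 - <<'E'
from h import *
o=np.array([594,31]);y=np.radians(-3.45);ex=np.array([np.cos(y),np.sin(y)])
to([*(o-97*ex),76],176.55); s=read_state(); print(s['contact_force'],s['wrist_torque'])
E
```

```text
t 8.85 pos [477.1  38.1  78.8] hd 176.63 shift [-0.0201 -0.0001  0.0029] turn 0.08
[ 0.18952196 -0.09791447 -1.12853615] [ 0.03206611  0.03650409 -0.01628865]
```

Call:
jog_arm --pt "-0.003 0 0.001 0" --pt "-0.006 0 0.002 0" --pt "-0.009 0 0.002 0" --pt "-0.012 0 0.002 0" --pt "-0.014 0 0.002 0" --pt "-0.016 0 0.002 0" --pt "-0.017 0 0.002 0" --pt "-0.017 0 0.002 0"

```text
clock: 9.85
position: [494.1, 37.1, 76.9]
ee_rot: [0.029, 1.0, 0.0, 0.001]
contact_force: [0.3, 0.0, -0.8]
gripper_width: 22.1
```

```bash
python3 - <<'E'
from h import *
o=np.array([594,31]);y=np.radians(-3.45);ex=np.array([np.cos(y),np.sin(y)])
to([*(o-97*ex),76],176.55); s=read_state(); print(s['contact_force'],s['wrist_torque'])
E
```

```text
t 9.85 pos [494.1  37.1  76.9] hd 176.63 shift [-0.0031 -0.0001  0.0009] turn 0.08
[ 0.29325002  0.03540156 -0.79561423] [0.01155827 0.06753739 0.005442  ]
```

Next, small steps until I feel the stop.

Call:
jog_arm --pt "-0.001 0 0.0005 0" --pt "-0.002 0 0.001 0" --pt "-0.003 0 0.001 0" --pt "-0.004 0 0.001 0" --pt "-0.004 0 0.001 0"

```text
clock: 10.48
position: [497.9, 36.8, 75.8]
ee_rot: [0.03, 1.0, 0.0, 0.001]
contact_force: [-0.5, -0.0, -0.3]
gripper_width: 22.1
```

Call:
jog_arm --pt "-0.001 0 0.0005 0" --pt "-0.002 0 0.001 0" --pt "-0.003 0 0.001 0" --pt "-0.003 0 0.001 0"

```text
clock: 10.98
position: [498.1, 36.7, 75.7]
ee_rot: [0.03, 1.0, -0.0, -0.002]
contact_force: [-11.7, 5.5, 13.4]
gripper_width: 22.3
```

Call:
jog_arm --pt "-0.003 0 -0.0005 0" --pt "-0.004 0 0 0" --pt "-0.004 0 0 0"

```text
clock: 11.35
position: [498.2, 36.3, 75.7]
ee_rot: [0.03, 1.0, -0.001, -0.006]
contact_force: [-11.5, 3.9, 10.0]
gripper_width: 22.3
```

```bash
python3 - <<'E'
from h import *
o=np.array([594,31]);y=np.radians(-3.45);ex=np.array([np.cos(y),np.sin(y)])
to([*(o-97*ex),76],176.55); s=read_state(); print(s['contact_force'],s['wrist_torque'])
im=get_image('wrist'); cv2.imwrite('pics/w4.png',im[:,:,::-1]);import pickle;pickle.dump(s,open('s4.pkl','wb'))
E
```

```text
t 11.35 pos [498.2  36.3  75.7] hd 176.6 shift [ 0.001   0.0005 -0.0003] turn 0.05
[-11.4574754    3.90989083  10.01919349] [1.60442833 3.19349895 0.20276986]
```

View pics/w4.png

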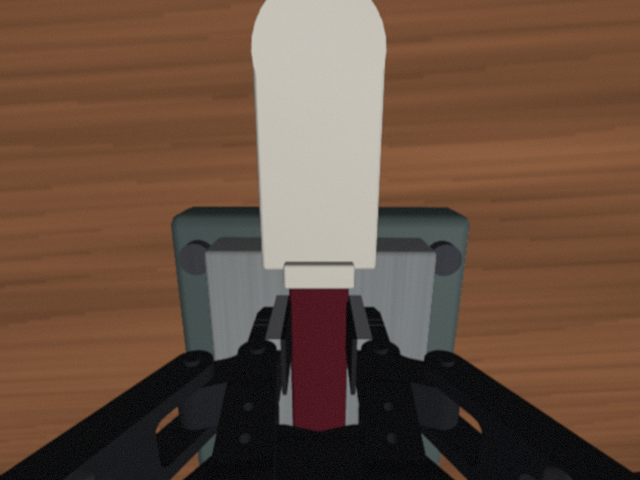

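```bash
python3 - <<'E'
from h import *
import pickle
s=pickle.load(open('s4.pkl','rb')); W=cam('wrist',s)
for z in(69,70): print(atz(W,319,289.5,z))
for u,v,z in ((207,251.5,55),(435,250.5,55),(217,239,30),(430,239,30)): print(atz(W,u,v,z))
print(read_state()['joint_efforts'])
E
```

```text
[480.01402221  37.47187365  69.        ]
[479.5713353   37.49868324  70.        ]
[466.07544779  -9.08540256  55.        ]
[471.25545943  86.91340167  55.        ]
[467.61109032 -11.80142666  30.        ]
[473.70818601  92.11353896  30.        ]
[ -3.18325974 -28.91751409  15.36124349   4.46311131   2.34504193
  -0.23253695]
```

Call:
jog_arm --pt "-0.001 0 0 0" --pt "-0.001 0 0 0" --pt "0 0 0 0" --pt "0 0 0 0" --pt "0 0 0 0" --hand 1

```text
clock: 12.02
position: [498.3, 36.2, 75.7]
ee_rot: [0.03, 1.0, -0.001, -0.006]
contact_force: [0.8, 0.9, 0.1]
gripper_width: 85.5
```

```bash
python3 - <<'E'
from h import *
import pickle
s=read_state(); print(s['position'],s['contact_force'],s['gripper_width'])
im=get_image('wrist'); cv2.imwrite('pics/w5.png',im[:,:,::-1]);pickle.dump(s,open('s5.pkl','wb'))
E
```

```text
[498.28374777  36.22869933  75.68849861] [0.81998394 0.85929643 0.11171597] 85.51285787858683
```

View pics/w5.png

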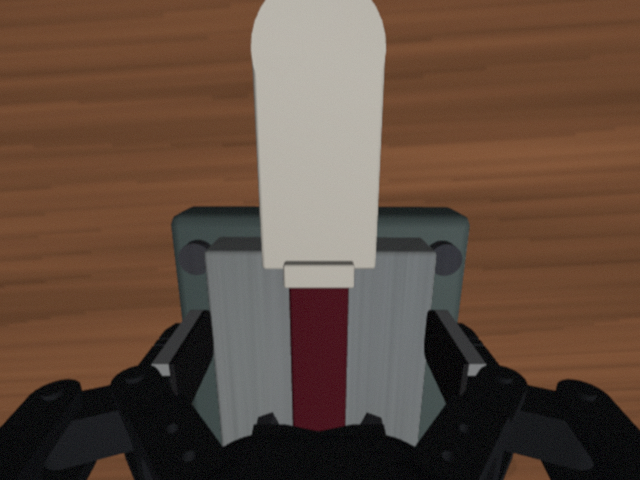

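Call:
jog_arm --pt "0.0 0 -0.02 0" --pt "0.0 0 -0.06 0" --pt "0.01 0 -0.11 0" --pt "0.01 0 -0.165 0" --pt "0.01 0 -0.22 0" --pt "0.01 0 -0.275 0" --pt "0.01 0 -0.32 0" --pt "0.01 0 -0.345 0" --pt "0.01 0 -0.345 0"

```text
clock: 13.2
position: [493.0, 37.4, 422.7]
ee_rot: [0.03, 1.0, 0.0, -0.004]
contact_force: [-0.3, -0.7, -1.1]
gripper_width: 84.9
```

```bash
python3 - <<'E'
from h import *
s=read_state();to([505,-200,420],-93.45); print(s['joints'],R.from_quat(s['ee_rot']).as_matrix()[:,2])
im=get_image('side'); cv2.imwrite('pics/side6.png',im[:,:,::-1]); crop(im,250,200,420,350,4.6,'pics/side6c.png')
im=get_image('wrist'); cv2.imwrite('pics/w6.png',im[:,:,::-1])
import pickle;pickle.dump(s,open('s6.pkl','wb'))
E
```

```text
t 13.2 pos [493.   37.4 422.7] hd 176.6 shift [-0.0261 -0.2363  0.0025] turn -89.95
[ 0.40283229  0.08672655  0.04053665 -0.00339857 -1.53188088 -2.03287695] [-8.02317405e-03  2.72516976e-04 -9.99967777e-01]
```

View pics/w6.png

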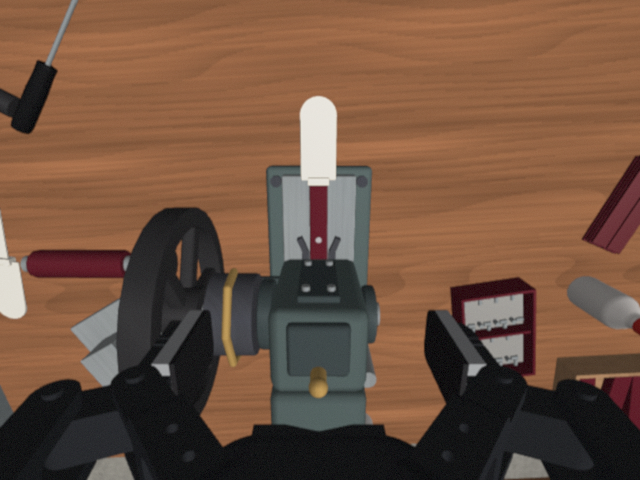

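View pics/side6c.png

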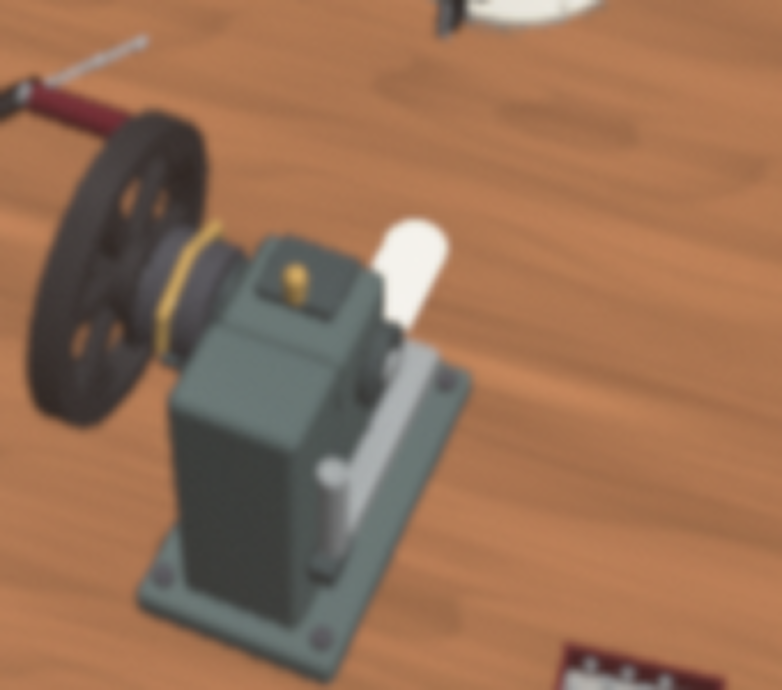

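```bash
python3 - <<'E'
from h import *
import pickle
np.set_printoptions(precision=1,suppress=True)
s=pickle.load(open('s6.pkl','rb')); W=cam('wrist',s); T=cam('top');S=cam('side')
for n,u,v,z in [('tip',318,96.5,60),('collar',318,184,69),('bedR',283,176.5,55),('bedL',356,177.5,55)]: print(n,atz(W,u,v,z))
g=lambda x,y:(250+(x+.5)/4.6-.5,200+(y+.5)/4.6-.5)
f=lambda x,y:(190+(x+.5)/3.2-.5,130+(y+.5)/3.2-.5)
print('outer sleeve',tri([(W,28,264),(T,*f(734,327))]),tri([(W,28,264),(T,*f(734,327)),(S,*g(36,92))]))
print('inner sleeve',tri([(W,126,264),(T,*f(624,321))]))
print('shaft end',[ (T,)and tri([(T,*f(624,230)),(W,0,0)])[0]][0] if 0 else '')
print('knob',tri([(T,*f(402,173)),(W,318,377),(S,*g(295,277))]))
E
```

```text
tip [373.5  43.7  60. ]
collar [480.5  37.3  69. ]
bedR [469.7  -8.9  55. ]
bedL [476.8  88.5  55. ]
outer sleeve (array([ 506.5, -201.5,  266.9]), [np.float64(1.732869762997011), np.float64(1.7328697629969687)]) (array([ 506.9, -201.2,  264.6]), [np.float64(2.7876186096705795), np.float64(1.374323153795325), np.float64(2.394334342276473)])
inner sleeve (array([ 512.6, -124.7,  260.9]), [np.float64(1.1840455044935811), np.float64(1.1840455044936518)])
shaft end 
knob (array([613.3,  30.1, 290.7]), [np.float64(3.6855962344052045), np.float64(2.823137790644572), np.float64(2.056140423362428)])
```

```bash
python3 - <<'E'
from h import *
to([509.5,-176,350],-93.45)
E
```

```text
t 13.3 pos [492.1  37.3 419.6] hd 176.59 shift [-0.031  -0.2118  0.0696] turn -89.96
```

Call:
jog_arm --pt "-0.003 -0.015 0 -8" --pt "-0.006 -0.04 0 -18" --pt "-0.01 -0.075 0 -28" --pt "-0.015 -0.11 0.005 -38" --pt "-0.02 -0.145 0.015 -48" --pt "-0.025 -0.175 0.03 -58" --pt "-0.03 -0.2 0.05 -68" --pt "-0.031 -0.212 0.068 -78" --pt "-0.031 -0.212 0.07 -88" --pt "-0.031 -0.212 0.07 -90"

```text
clock: 14.55
position: [508.7, -176.3, 347.6]
ee_rot: [-0.686, 0.728, 0.006, -0.007]
contact_force: [0.9, -0.5, -0.5]
gripper_width: 85.6
```

Call:
jog_arm --pt "0 0 0 0" --pt "0 0 0 0"

```text
clock: 14.8
position: [508.6, -176.1, 347.3]
ee_rot: [-0.685, 0.728, 0.006, -0.007]
contact_force: [0.1, 0.8, -0.3]
gripper_width: 85.1
```

```bash
python3 - <<'E'
from h import *
import pickle
s=read_state();to([509.5,-176,262],-93.45); print(s['joints'],R.from_quat(s['ee_rot']).as_matrix())
im=get_image('wrist'); cv2.imwrite('pics/w7.png',im[:,:,::-1])
pickle.dump(s,open('s7.pkl','wb'))
E
```

```text
t 14.8 pos [ 508.6 -176.1  347.3] hd -93.5 shift [-0.0002 -0.0024  0.0853] turn -0.05
[-3.11784823e-02  1.89616945e-01 -1.95476633e-02  1.13262499e-03
 -1.38028925e+00 -3.01414773e-02] [[-6.10415160e-02 -9.97960380e-01 -1.86819169e-02]
 [-9.98133831e-01  6.10620473e-02 -5.30011836e-04]
 [ 1.66968690e-03  1.86147005e-02 -9.99825337e-01]]
```

View pics/w7.png

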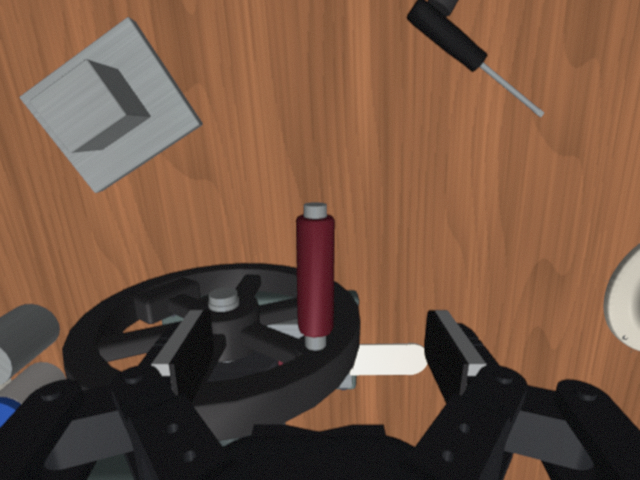

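```bash
python3 - <<'E'
from h import *
import pickle
np.set_printoptions(precision=1,suppress=True)
s=pickle.load(open('s7.pkl','rb')); W=cam('wrist',s); M=R.from_quat(s['ee_rot']).as_matrix()
for u,v,z in [(316,216,270),(315.5,333,265),(223,298,205)]:
    P=atz(W,u,v,z); print(P,M.T@(P-s['position']))
W6=cam('wrist',pickle.load(open('s6.pkl','rb')));T=cam('top')
f=lambda x,y:(190+(x+.5)/3.2-.5,130+(y+.5)/3.2-.5)
print(tri([(W,316,218),(W6,28,264),(T,*f(734,327))]),tri([(W,315.5,336),(W6,126,264),(T,*f(624,321))]))
print('shaft end',tri([(W,223,298),(T,*f(622,230))]))
E
```

```text
[ 505.2 -206.   270. ] [30.   0.2 77.4]
[ 510.4 -127.9  265. ] [-48.3  -0.3  82.2]
[ 583.8 -128.8  205. ] [-52.  -74.8 140.9]
(array([ 506.9, -202.5,  263.7]), [np.float64(1.8511755304958704), np.float64(0.3701647161571988), np.float64(1.802958792047179)]) (array([ 512.3, -123.6,  261.6]), [np.float64(1.7233261952214436), np.float64(0.6275291674127527), np.float64(1.4025018327712429)])
shaft end (array([ 585.3, -129.1,  204.9]), [np.float64(1.4658321412942088), np.float64(1.4658321412941828)])
```

Call:
jog_arm --pt "0 0 0.02 0" --pt "0 0 0.045 0" --pt "0 0 0.065 0" --pt "0 0 0.08 0" --pt "0 0 0.0865 0" --pt "0 0 0.0865 0" --pt "0 0 0.0865 0"

```text
clock: 15.72
position: [507.6, -176.2, 261.9]
ee_rot: [-0.685, 0.728, 0.005, -0.006]
contact_force: [0.0, 0.4, 0.2]
gripper_width: 85.0
```

```bash
python3 - <<'E'
from h import *
s=read_state();to([509.5,-176,261],-93.45); print(s['contact_force'])
E
```

```text
t 15.72 pos [ 507.6 -176.2  261.9] hd -93.48 shift [-0.0003 -0.0019  0.0009] turn -0.03
[0.02230768 0.42589614 0.19711419]
```

Call:
jog_arm --pt "0 -0.001 0.001 0" --pt "0 -0.001 0.001 0" --pt "0 -0.001 0.001 0" --pt "0 -0.001 0.001 0" --pt "0 -0.001 0.001 0" --hand -0.35

```text
clock: 16.35
position: [508.6, -176.3, 260.9]
ee_rot: [-0.685, 0.728, 0.005, -0.006]
contact_force: [0.6, -1.0, 0.3]
gripper_width: 27.9
```

Call:
jog_arm --pt "0 0 0 0" --pt "0 0 0 0" --pt "0 0 0 0" --hand -1

```text
clock: 16.73
position: [509.1, -176.4, 261.2]
ee_rot: [-0.685, 0.728, 0.005, -0.006]
contact_force: [1.8, 0.1, 1.2]
gripper_width: 22.5
```

```bash
python3 - <<'E'
from h import *
s=read_state();to([509.5,-176,261],-93.45); print(s['contact_force'],s['wrist_torque'])
im=get_image('wrist'); cv2.imwrite('pics/w8.png',im[:,:,::-1])
E
```

```text
t 16.73 pos [ 509.1 -176.4  261.2] hd -93.47 shift [-0.0004 -0.0003  0.0001] turn -0.02
[1.84357469 0.12528093 1.23815964] [-0.06763273 -0.66999175 -0.01373422]
```

View pics/w8.png

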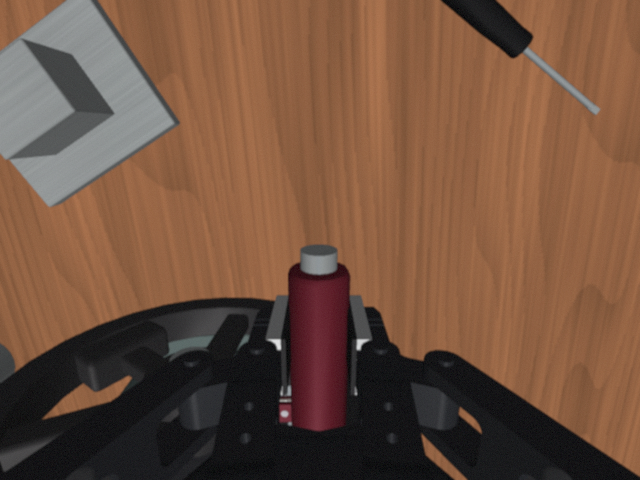

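```bash
cat > c.py <<'E'
from h import *
import sys,json,os
CX,CZ=0.0,203.0   # circle centre for the TCP, press frame x / world z  (TCP = grasp point -2)
O=np.array([594.,31.,0]);yw=np.radians(-3.45);EX=np.array([np.cos(yw),np.sin(yw),0]);EY=np.array([-np.sin(yw),np.cos(yw),0]);EZ=np.array([0,0,1.])
def run(dps,cx=CX,cz=CZ,r=90,log=True):
    s=read_state(); q=s['position']-O; x=q@EX-cx; z=s['position'][2]-cz
    p=np.arctan2(z,-x); rr=np.hypot(x,z); F=s['contact_force']
    t=np.sin(p)*EX+np.cos(p)*EZ; n=-np.cos(p)*EX+np.sin(p)*EZ
    print('t %.2f p %.3f r %.1f  y %.1f resist %.1f radial %.1f  Fy %.1f  w %.1f hd %.2f'%(s['clock'],p,rr,q@EY,-F@t,F@n,F@EY,s['gripper_width'],head(s)), 'F',np.round(F,1))
    if log: open('log.txt','a').write(json.dumps([s['clock'],q@EX,s['position'][2],p,-F@t,F@n])+'\n')
    M=R.from_quat(s['ee_rot']).as_matrix()
    yerr=(-207.5)-(q@EY)
    for d in dps:
        # step toward radius r
        tgt=cx*EX+O+EX*(-np.cos(p+d)*rr)+EZ*(cz+np.sin(p+d)*rr)+EY*(q@EY)
        print(d,np.round(M.T@(tgt-s['position']),4))
if __name__=='__main__': run([float(a) for a in sys.argv[1:]])
E
python3 c.py 0.03 0.08 0.13 0.18 0.23 0.28 0.33 0.38
```

```text
t 16.77 p 0.678 r 92.7  y -212.1 resist -1.3 radial -2.1  Fy -0.4  w 22.3 hd -93.47 F [ 2.4 -0.6 -0.3]
0.03 [ 0.0041 -1.7442 -2.1662]
0.08 [ 0.0106 -4.793  -5.6573]
0.13 [ 0.0168 -8.0124 -8.9916]
0.18 [  0.0225 -11.3945 -12.1608]
0.23 [  0.0278 -14.9308 -15.1571]
0.28 [  0.0327 -18.6124 -17.9728]
0.33 [  0.0371 -22.4301 -20.6011]
0.38 [  0.041  -26.3744 -23.0352]
```

Call:
jog_arm --pt "0 -0.0017 -0.0022 0" --pt "0 -0.0048 -0.0057 0" --pt "0 -0.008 -0.009 0" --pt "0 -0.0114 -0.0122 0" --pt "0 -0.0149 -0.0152 0" --pt "0 -0.0186 -0.018 0" --pt "0 -0.0224 -0.0206 0" --pt "0 -0.0264 -0.023 0"

```text
clock: 17.77
position: [534.0, -177.9, 284.7]
ee_rot: [-0.685, 0.728, 0.006, -0.008]
contact_force: [-8.6, 0.6, -0.2]
gripper_width: 21.9
```

```bash
python3 c.py 0.03 0.08 0.13 0.18 0.23 0.28
```

```text
t 17.77 p 1.046 r 94.4  y -212.2 resist 7.5 radial 4.1  Fy 0.1  w 21.9 hd -93.47 F [-8.6  0.6 -0.2]
0.03 [ 0.0027 -2.4427 -1.4302]
0.08 [ 0.0067 -6.6058 -3.6491]
0.13 [ 1.02000e-02 -1.08745e+01 -5.65710e+00]
0.18 [ 1.31000e-02 -1.52382e+01 -7.44930e+00]
0.23 [ 1.55000e-02 -1.96861e+01 -9.02110e+00]
0.28 [ 1.73000e-02 -2.42070e+01 -1.03686e+01]
```

Call:
jog_arm --pt "0 -0.0024 -0.0013 0" --pt "0 -0.0066 -0.0034 0" --pt "0 -0.0109 -0.0052 0"

```text
clock: 18.15
position: [543.3, -178.5, 289.9]
ee_rot: [-0.685, 0.728, 0.008, -0.009]
contact_force: [-6.7, 0.6, -0.8]
gripper_width: 22.0
```

```bash
python3 c.py 0.04 0.08 0.12
```

```text
t 18.15 p 1.158 r 94.8  y -212.2 resist 6.5 radial 1.9  Fy 0.2  w 22.0 hd -93.47 F [-6.7  0.6 -0.8]
0.04 [ 2.4000e-03 -3.4679e+00 -1.5378e+00]
0.08 [ 4.5000e-03 -6.9945e+00 -2.9358e+00]
0.12 [ 6.30000e-03 -1.05741e+01 -4.19160e+00]
```

Call:
jog_arm --pt "0 -0.0035 -0.0014 0" --pt "0 -0.007 -0.0027 0" --pt "0 -0.0106 -0.0039 0"

```text
clock: 18.52
position: [552.4, -179.1, 293.8]
ee_rot: [-0.685, 0.728, 0.01, -0.011]
contact_force: [-7.2, -0.4, -1.9]
gripper_width: 22.2
```

```bash
python3 c.py 0.04 0.08 0.12
```

```text
t 18.52 p 1.262 r 95.3  y -212.2 resist 7.4 radial 0.3  Fy -0.8  w 22.2 hd -93.47 F [-7.2 -0.4 -1.9]
0.04 [ 1.0000e-03 -3.6195e+00 -1.1900e+00]
0.08 [ 1.7000e-03 -7.2837e+00 -2.2343e+00]
0.12 [ 2.00000e-03 -1.09868e+01 -3.13130e+00]
```

Call:
jog_arm --pt "0 -0.0036 -0.001 0" --pt "0 -0.0073 -0.0019 0" --pt "0 -0.011 -0.0027 0"

```text
clock: 18.9
position: [561.9, -179.7, 296.6]
ee_rot: [-0.685, 0.728, 0.011, -0.012]
contact_force: [-7.4, 0.4, -2.1]
gripper_width: 22.0
```

```bash
python3 c.py 0.04 0.08 0.12; python3 - <<'E'
import json,numpy as np
from scipy.optimize import least_squares
L=np.array([json.loads(l) for l in open('log.txt')])
f=least_squares(lambda c:np.hypot(L[:,1]-c[0],L[:,2]-c[1])-90,[0,203]); print(f.x,f.fun)
f=least_squares(lambda c:np.hypot(L[:,1]-c[0],L[:,2]-c[1])-c[2],[0,203,90]); print(f.x,f.fun)
from h import *; print(R.from_quat(read_state()['ee_rot']).as_matrix()[:,2])
E
```

```text
t 18.90 p 1.367 r 95.6  y -212.2 resist 7.7 radial -0.6  Fy 0.0  w 22.0 hd -93.47 F [-7.4  0.4 -2.1]
0.04 [ 3.0000e-04 -3.7321e+00 -8.2550e-01]
0.08 [ 3.0000e-04 -7.4942e+00 -1.5010e+00]
0.12 [-1.00000e-04 -1.12803e+01 -2.02560e+00]
[  1.13589739 208.8966566 ] [ 0.05132538 -0.08848998 -0.03639521  0.03155887  0.04908129]
[  2.26715687 207.26416653  91.91872054] [ 0.00361653 -0.02240778  0.00758558  0.03077035 -0.01956468]
[-3.36749491e-02 -1.99162819e-04 -9.99432818e-01]
```

```bash
sed -i 's/^CX,CZ=.*/CX,CZ=1.14,208.9/' c.py; python3 - <<'E'
import json,numpy as np
for l in open('log.txt'):
    L=json.loads(l); print(round(np.arctan2(L[2]-208.9,-(L[1]-1.14)),3),L[4:])
E
python3 c.py 0.05 0.1 0.15
```

```text
0.619 [-1.343523180547169, -2.09455072086812]
1.002 [7.549484341410174, 4.141548893306481]
1.12 [6.507884899175429, 1.9487637040855221]
1.23 [7.404700737021537, 0.3155098530317178]
1.341 [7.675538712565209, -0.5876908140307437]
t 18.90 p 1.341 r 90.0  y -212.2 resist 7.7 radial -0.4  Fy 0.0  w 22.0 hd -93.47 F [-7.4  0.4 -2.1]
0.05 [ 6.0000e-04 -4.3746e+00 -1.0629e+00]
0.1 [ 7.0000e-04 -8.7968e+00 -1.9058e+00]
0.15 [ 2.00000e-04 -1.32557e+01 -2.52670e+00]
```

Call:
jog_arm --pt "0 -0.0044 -0.0011 0" --pt "0 -0.0088 -0.0019 0" --pt "0 -0.0132 -0.0025 0"

```text
clock: 19.27
position: [573.5, -180.4, 298.6]
ee_rot: [-0.685, 0.728, 0.013, -0.014]
contact_force: [-6.7, 0.6, -3.1]
gripper_width: 22.2
```

```bash
python3 c.py 0.05 0.1 0.15
```

```text
t 19.27 p 1.473 r 90.1  y -212.2 resist 7.0 radial -2.4  Fy 0.2  w 22.2 hd -93.47 F [-6.7  0.6 -3.1]
0.05 [-8.0000e-04 -4.4783e+00 -5.0320e-01]
0.1 [-2.1000e-03 -8.9761e+00 -7.8200e-01]
0.15 [-3.80000e-03 -1.34823e+01 -8.35700e-01]
```

Call:
jog_arm --pt "0 -0.0045 -0.0005 0" --pt "0 -0.009 -0.0008 0" --pt "0 -0.0135 -0.0009 0"

```text
clock: 19.65
position: [583.4, -181.0, 299.0]
ee_rot: [-0.685, 0.728, 0.017, -0.017]
contact_force: [-13.5, 1.6, -0.7]
gripper_width: 21.9
```

```bash
python3 c.py 0.05 0.1 0.15
```

```text
t 19.65 p 1.583 r 90.1  y -212.3 resist 13.6 radial -0.9  Fy 0.8  w 21.9 hd -93.48 F [-13.5   1.6  -0.7]
0.05 [-2.6000e-03 -4.5047e+00 -5.5600e-02]
0.1 [-5.6000e-03 -9.0066e+00  1.1410e-01]
0.15 [-8.90000e-03 -1.34943e+01  5.08500e-01]
```

Call:
jog_arm --pt "0 -0.003 0 0" --pt "0 -0.006 0.0001 0"

```text
clock: 19.9
position: [585.6, -181.2, 298.9]
ee_rot: [-0.685, 0.728, 0.021, -0.021]
contact_force: [-13.2, 2.3, 0.8]
gripper_width: 21.6
```

```bash
python3 c.py 0.03 0.07
```

```text
t 19.90 p 1.607 r 90.1  y -212.3 resist 13.3 radial 0.3  Fy 1.5  w 21.6 hd -93.48 F [-13.2   2.3   0.8]
0.03 [-1.5000e-03 -2.7028e+00 -2.3500e-02]
0.07 [-3.6000e-03 -6.3054e+00  7.1200e-02]
```

Call:
jog_arm --pt "0 -0.004 0 0" --pt "0 -0.008 0.0001 0" --pt "0 -0.011 0.0003 0"

```text
clock: 20.27
position: [592.3, -181.6, 298.5]
ee_rot: [-0.685, 0.728, 0.026, -0.025]
contact_force: [-14.1, 2.3, 0.8]
gripper_width: 21.9
```

```bash
python3 c.py 0.05 0.1 0.15
```

```text
t 20.27 p 1.682 r 90.1  y -212.3 resist 14.3 radial -0.7  Fy 1.4  w 21.9 hd -93.48 F [-14.1   2.3   0.8]
0.05 [-2.9000e-03 -4.4968e+00  2.9190e-01]
0.1 [-5.9000e-03 -8.9733e+00  8.0820e-01]
0.15 [-9.30000e-03 -1.34185e+01  1.54760e+00]
```

Call:
jog_arm --pt "0 -0.0045 0.0002 0" --pt "0 -0.009 0.0007 0" --pt "0 -0.0125 0.0013 0"

```text
clock: 20.65
position: [600.3, -182.1, 297.3]
ee_rot: [-0.685, 0.728, 0.03, -0.029]
contact_force: [-14.6, 2.4, 2.5]
gripper_width: 22.0
```

```bash
python3 c.py 0.05 0.1 0.15;  python3 -c "
from h import *
print(R.from_quat(read_state()['ee_rot']).as_matrix()[:,2])"
```

```text
t 20.65 p 1.772 r 90.2  y -212.3 resist 15.0 radial -0.5  Fy 1.5  w 22.0 hd -93.47 F [-14.6   2.4   2.5]
0.05 [-2.6000e-03 -4.4625e+00  6.4400e-01]
0.1 [-5.3000e-03 -8.8872e+00  1.5102e+00]
0.15 [-8.30000e-03 -1.32631e+01  2.59650e+00]
[-0.08245981  0.00402281 -0.99658627]
```

Call:
jog_arm --pt "0 -0.0045 0.0006 0" --pt "0 -0.0089 0.0015 0" --pt "0 -0.0115 0.0021 0"

```text
clock: 21.02
position: [607.4, -182.5, 295.6]
ee_rot: [-0.685, 0.727, 0.034, -0.032]
contact_force: [-15.7, 2.5, 2.9]
gripper_width: 22.2
```

```bash
python3 c.py 0.05 0.1 0.15
```

```text
t 21.02 p 1.853 r 90.2  y -212.3 resist 16.0 radial -1.6  Fy 1.6  w 22.2 hd -93.46 F [-15.7   2.5   2.9]
0.05 [-2.000e-03 -4.408e+00  9.560e-01]
0.1 [-4.1000e-03 -8.7627e+00  2.1310e+00]
0.15 [-6.50000e-03 -1.30533e+01  3.52230e+00]
```

Call:
jog_arm --pt "0 -0.0044 0.0009 0" --pt "0 -0.0087 0.0021 0" --pt "0 -0.011 0.0028 0"

```text
clock: 21.4
position: [614.2, -182.9, 293.3]
ee_rot: [-0.685, 0.727, 0.037, -0.036]
contact_force: [-13.7, 2.8, 2.7]
gripper_width: 22.2
```

```bash
python3 c.py 0.05 0.1 0.15
```

```text
t 21.40 p 1.932 r 90.3  y -212.3 resist 13.9 radial -2.4  Fy 2.0  w 22.2 hd -93.45 F [-13.7   2.8   2.7]
0.05 [-1.5000e-03 -4.3335e+00  1.2600e+00]
0.1 [-3.3000e-03 -8.5986e+00  2.7350e+00]
0.15 [-5.20000e-03 -1.27846e+01  4.42130e+00]
```

Call:
jog_arm --pt "0 -0.0043 0.0012 0" --pt "0 -0.0086 0.0027 0" --pt "0 -0.0105 0.0035 0"

```text
clock: 21.78
position: [620.9, -183.3, 290.5]
ee_rot: [-0.685, 0.727, 0.04, -0.039]
contact_force: [-14.3, 2.1, 3.1]
gripper_width: 21.7
```

```bash
python3 c.py 0.04 0.08 0.11
```

```text
t 21.77 p 2.013 r 90.3  y -212.3 resist 14.3 radial -3.3  Fy 1.2  w 21.7 hd -93.43 F [-14.3   2.1   3.1]
0.04 [-1.1000e-03 -3.3939e+00  1.2399e+00]
0.08 [-2.3000e-03 -6.7355e+00  2.6146e+00]
0.11 [-3.4000e-03 -9.2041e+00  3.7326e+00]
```

Call:
jog_arm --pt "0 -0.0042 0.0017 0" --pt "0 -0.0082 0.0036 0" --pt "0 -0.0102 0.0045 0"

```text
clock: 22.15
position: [627.9, -183.8, 287.0]
ee_rot: [-0.685, 0.727, 0.042, -0.041]
contact_force: [-12.2, 1.3, 2.3]
gripper_width: 21.8
```

```bash
python3 c.py 0.04 0.08 0.11
```

```text
t 22.15 p 2.100 r 90.4  y -212.3 resist 11.7 radial -4.2  Fy 0.5  w 21.8 hd -93.41 F [-12.2   1.3   2.3]
0.04 [-1.1000e-03 -3.2865e+00  1.5109e+00]
0.08 [-2.500e-03 -6.510e+00  3.152e+00]
0.11 [-3.8000e-03 -8.8832e+00  4.4667e+00]
```

Call:
jog_arm --pt "0 -0.004 0.0021 0" --pt "0 -0.007 0.0038 0" --pt "0 -0.009 0.005 0"

```text
clock: 22.52
position: [634.2, -184.1, 283.0]
ee_rot: [-0.684, 0.726, 0.044, -0.043]
contact_force: [-9.6, 1.4, 2.8]
gripper_width: 22.3
```

```bash
python3 c.py 0.04 0.08 0.11
```

```text
t 22.52 p 2.182 r 90.5  y -212.3 resist 9.5 radial -3.2  Fy 0.8  w 22.3 hd -93.40 F [-9.6  1.4  2.8]
0.04 [-1.7000e-03 -3.1625e+00  1.7616e+00]
0.08 [-3.8000e-03 -6.2520e+00  3.6483e+00]
0.11 [-5.5000e-03 -8.5183e+00  5.1435e+00]
```

Call:
jog_arm --pt "0 -0.0035 0.0021 0" --pt "0 -0.0062 0.0039 0" --pt "0 -0.0078 0.005 0"

```text
clock: 22.9
position: [639.8, -184.5, 278.8]
ee_rot: [-0.684, 0.726, 0.045, -0.044]
contact_force: [-10.4, 0.4, 1.2]
gripper_width: 21.8
```

```bash
python3 c.py 0.02 0.04 0.06
```

```text
t 22.90 p 2.259 r 90.5  y -212.3 resist 8.8 radial -5.7  Fy -0.2  w 21.8 hd -93.39 F [-10.4   0.4   1.2]
0.02 [-1.3000e-03 -1.5227e+00  9.7960e-01]
0.04 [-2.7000e-03 -3.0254e+00  1.9895e+00]
0.06 [-4.3000e-03 -4.5077e+00  3.0293e+00]
```

Call:
jog_arm --pt "0 -0.0025 0.0018 0" --pt "0 -0.0042 0.0031 0" --pt "0 -0.0053 0.0038 0"

```text
clock: 23.28
position: [643.2, -184.7, 275.9]
ee_rot: [-0.684, 0.726, 0.046, -0.046]
contact_force: [-7.9, 1.3, 0.8]
gripper_width: 22.2
```

```bash
python3 c.py 0.02 0.04 0.06; cut -d, -f4,5 log.txt
```

```text
t 23.27 p 2.309 r 90.6  y -212.3 resist 6.4 radial -4.8  Fy 0.8  w 22.2 hd -93.38 F [-7.9  1.3  0.8]
0.02 [-0.0018 -1.4762  1.0494]
0.04 [-0.0037 -2.9311  2.1281]
0.06 [-0.0058 -4.3642  3.2356]
 0.6779122256725644, -1.343523180547169
 1.0457940323888895, 7.549484341410174
 1.158148107070316, 6.507884899175429
 1.262405690569608, 7.404700737021537
 1.3667318984074215, 7.675538712565209
 1.341053665515891, 7.68809753854784
 1.4725373967731132, 7.024935793446938
 1.5825114478866937, 13.573818526644594
 1.6067216376327786, 13.309140629365283
 1.6817478070345198, 14.257900353175582
 1.771764969586096, 14.969209882320445
 1.8528989586725921, 16.026619502366145
 1.9322340266456555, 13.91373065730385
 2.013001691391728, 14.320303484655353
 2.0999641546642778, 11.733294081657455
 2.1819565211444645, 9.529045255699396
 2.259176422671765, 8.842299404769035
 2.30873573801333, 6.4147698240997135
```

Call:
jog_arm --pt "0 0 0 0" --pt "0 0 0 0"

```text
clock: 23.52
position: [643.2, -184.6, 275.9]
ee_rot: [-0.684, 0.726, 0.046, -0.046]
contact_force: [-4.5, -0.2, -4.5]
gripper_width: 21.9
```

```bash
python3 c.py
```

```text
t 23.52 p 2.308 r 90.6  y -212.3 resist 0.3 radial -6.4  Fy -0.4  w 21.9 hd -93.38 F [-4.5 -0.2 -4.5]
```

Call:
jog_arm --pt "0 0 0 0" --pt "0 0 0 0" --pt "0 0 0 0" --pt "0 0 0 0" --pt "0 0 0 0" --hand 1

```text
clock: 24.15
position: [643.3, -184.6, 276.1]
ee_rot: [-0.684, 0.726, 0.046, -0.046]
contact_force: [-0.4, -0.5, -0.5]
gripper_width: 85.4
```

```bash
python3 c.py; python3 - <<'E'
from h import *
s=read_state();to([s['position'][0]-3,s['position'][1],400],-93.4)
im=get_image('wrist'); cv2.imwrite('pics/w9.png',im[:,:,::-1])
E
```

```text
t 24.15 p 2.308 r 90.8  y -212.3 resist -0.1 radial -0.6  Fy -0.5  w 85.4 hd -93.38 F [-0.4 -0.5 -0.5]
t 24.15 pos [ 643.3 -184.6  276.1] hd -93.38 shift [ 0.0005  0.019  -0.1225] turn 0.02
```

View pics/w9.png

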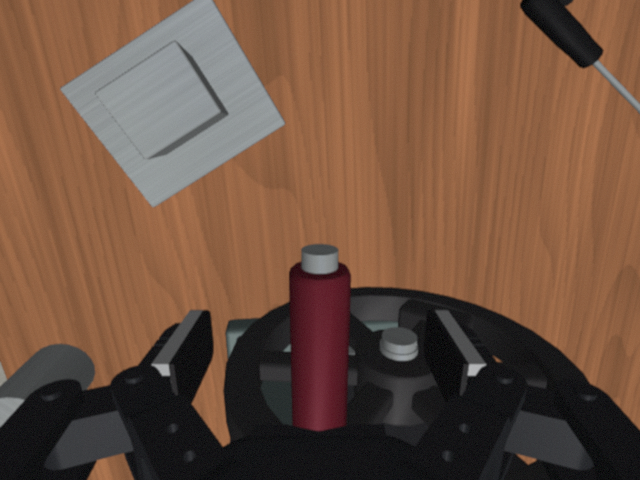

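Call:
jog_arm --pt "0 0.0024 -0.015 0" --pt "0 0.006 -0.04 0" --pt "0 0.011 -0.07 0" --pt "0 0.0155 -0.1 0" --pt "0 0.019 -0.122 0" --pt "0 0.019 -0.122 0"

```text
clock: 24.95
position: [640.7, -184.4, 402.7]
ee_rot: [-0.685, 0.726, 0.044, -0.044]
contact_force: [1.3, 0.8, 0.5]
gripper_width: 85.3
```

```bash
python3 - <<'E'
from h import *
import pickle
s=read_state();to([470,-150,420],-93.4)
im=get_image('wrist'); cv2.imwrite('pics/w10.png',im[:,:,::-1]);pickle.dump(s,open('s10.pkl','wb'))
E
```

```text
t 24.95 pos [ 640.7 -184.4  402.7] hd -93.39 shift [-0.0242  0.1732  0.0041] turn 0.01
```

View pics/w10.png

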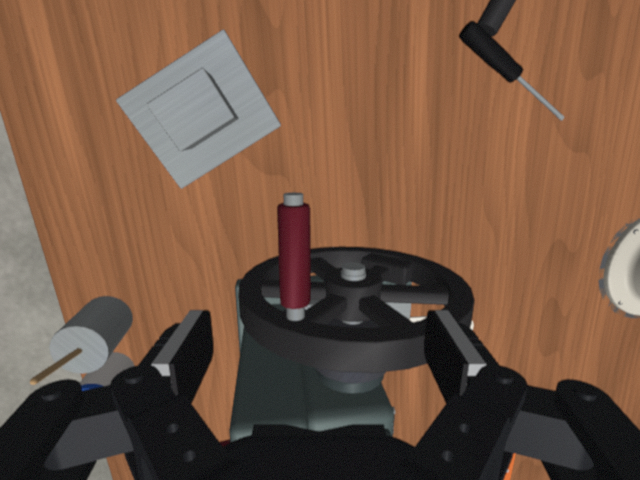

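```bash
python3 - <<'E'
from h import *
import json,pickle
from scipy.optimize import least_squares
L=[json.loads(l) for l in open('log.txt')][1:18]
p=np.array([np.arctan2(l[2]-208.9,-(l[1]-1.14)) for l in L]);f=np.array([l[4] for l in L])
def mod(a,p):
    th=a[0]-p; g=np.where(th<.75,np.sin(th)*(np.cos(th)-np.cos(.75)),0); return a[1]+a[2]*g/.0735
def mod2(a,p): # piecewise: linear climb .75-.5, then sine decay
    th=a[0]-p; g=np.interp(th,[0,.5,.75],[0,1,0]); return a[1]+a[2]*g
for m in (mod,mod2):
  for d0 in (2.2,2.3,2.4):
    r=least_squares(lambda a:m(a,p)-f,[d0,7.3,8]); print(r.x,r.cost)
s=pickle.load(open('s10.pkl','rb'));W=cam('wrist',s);T=cam('top');S=cam('side')
O=np.array([594.,31.,0]);yw=np.radians(-3.45);EX=np.array([np.cos(yw),np.sin(yw),0]);EY=np.array([-np.sin(yw),np.cos(yw),0])
# predicted sleeve ends
for pp in (2.2,2.308,2.4):
    for y in (-239,-161): 
        P=O+EX*(1.1-90*np.cos(pp))+EY*y+np.array([0,0,207+90*np.sin(pp)]); print(pp,y,P,proj(W,P))
for n in('top','side'):
    im=get_image(n); cv2.imwrite(f'pics/{n}10.png',im[:,:,::-1])
E
```

```text
[2.2363316  7.90779618 7.80573025] 5.704306033192207
[2.23633172 7.90779521 7.80573184] 5.704306033158908
[2.23633155 7.90779653 7.80572965] 5.704306033224067
[2.23581958 7.86671674 9.83343243] 11.202161020618911
[2.23581958 7.86671673 9.83343244] 11.202161020618911
[2.23581958 7.86671674 9.83343241] 11.202161020618904
2.2 -239 [ 633.58470041 -210.82036017  279.76467634] [[302.07720108 206.1289477 ]]
2.2 -161 [ 638.27854381 -132.96172009  279.76467634] [[303.39189158 308.40419655]]
2.308 -239 [ 641.1057697  -211.2737809   273.63160786] [[290.65263331 204.66591312]]
2.308 -161 [ 645.7996131  -133.41514082  273.63160786] [[292.89221204 305.26120712]]
2.4 -239 [ 646.96074874 -211.62675848  267.79168625] [[282.01422637 203.28188441]]
2.4 -161 [ 651.65459214 -133.76811841  267.79168625] [[284.92029827 302.27696871]]
```

View pics/top10.png

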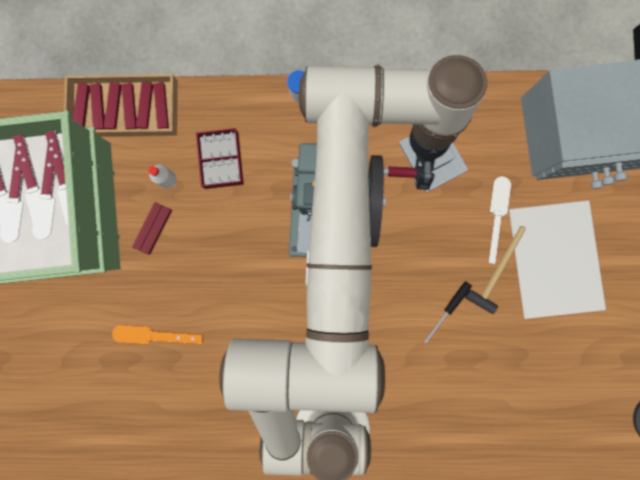

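View pics/side10.png

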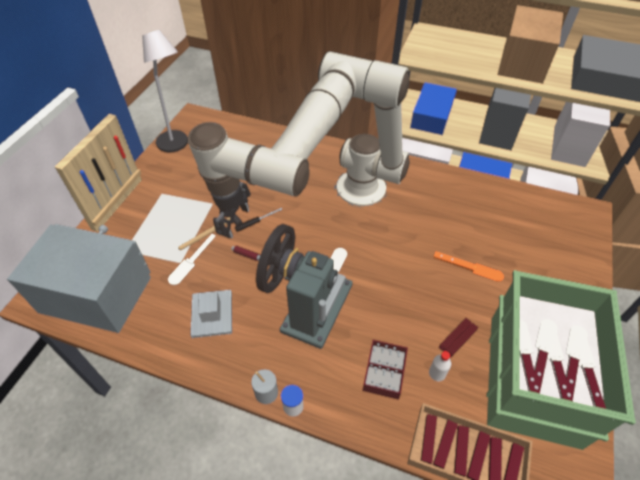

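```bash
python3 - <<'E'
from h import *
to([430,-40,450],-93.4)
E
```

```text
t 25.1 pos [ 640.  -183.9  398.4] hd -93.38 shift [-0.1312  0.2231 -0.0227] turn 0.02
```

Call:
jog_arm --pt "0 0.015 -0.022 0" --pt "-0.01 0.045 -0.03 0" --pt "-0.025 0.085 -0.03 0" --pt "-0.045 0.125 -0.03 0" --pt "-0.075 0.165 -0.025 0" --pt "-0.105 0.2 -0.023 0" --pt "-0.125 0.22 -0.023 0" --pt "-0.131 0.223 -0.023 0" --pt "-0.131 0.223 -0.023 0"

```text
clock: 26.22
position: [430.2, -40.1, 449.6]
ee_rot: [-0.685, 0.726, 0.047, -0.046]
contact_force: [0.6, -0.1, 0.2]
gripper_width: 85.5
```

```bash
python3 - <<'E'
from h import *
import pickle
s=read_state(); print(s['position'],s['contact_force'])
im=get_image('wrist'); cv2.imwrite('pics/w11.png',im[:,:,::-1]);pickle.dump(s,open('s11.pkl','wb'))
E
```

```text
[430.21961809 -40.10151158 449.64346003] [ 0.61019218 -0.05514962  0.2195535 ]
```

View pics/w11.png

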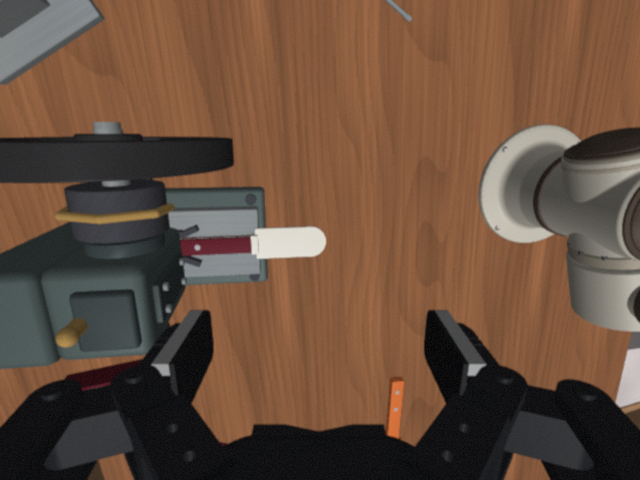

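```bash
python3 - <<'E'
from h import *
import pickle
np.set_printoptions(precision=1,suppress=True)
s=pickle.load(open('s11.pkl','rb'));W=cam('wrist',s)
O=np.array([594.,31.,0]);yw=np.radians(-3.45);EX=np.array([np.cos(yw),np.sin(yw),0]);EY=np.array([-np.sin(yw),np.cos(yw),0])
for n,u,v,z in [('tip',326.5,241,59),('collar',251.5,244.5,69),('rivet',197.5,247,69),('bedfront -y',256.5,206.5,55),('bedfront +y',257.5,279,55)]:
    P=atz(W,u,v,z)-O; print(n,P@EX,P@EY)
im=cv2.imread('pics/w11.png')[:,:,::-1]; crop(im,150,170,340,300,4,'pics/w11c.png')
E
```

```text
tip -225.26386175135647 0.3446490190340003
collar -115.5683623741182 -1.7091376420562912
rivet -41.03412336846243 -1.0386979999211354
bedfront -y -124.73561552900875 -53.615234861232324
bedfront +y -120.84401589519547 57.503395634638146
```

View pics/w11c.png

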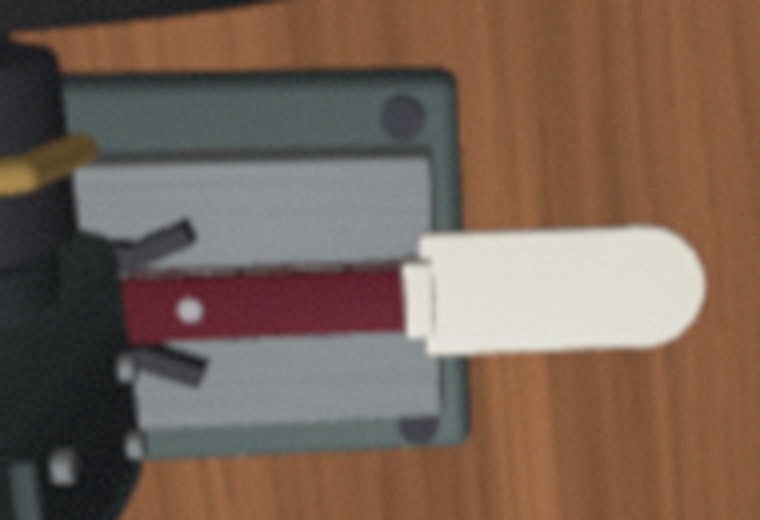

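```bash
python3 - <<'E'
from h import *
import pickle
np.set_printoptions(precision=1,suppress=True)
O=np.array([594.,31.,0]);yw=np.radians(-3.45);EX=np.array([np.cos(yw),np.sin(yw),0]);EY=np.array([-np.sin(yw),np.cos(yw),0])
W=cam('wrist',pickle.load(open('s11.pkl','rb')))
for n,x,y,z in [('tip',705,286,59),('collar',403,303,69),('bed-',430,156,55),('bed+',438,415,55)]:
    P=atz(W,150+(x+.5)/4-.5,170+(y+.5)/4-.5,z)-O; print(n,P@EX,P@EY)
im=cv2.imread('pics/w5.png')[:,:,::-1]; crop(im,190,190,460,330,2.9,'pics/w5c.png')
im=cv2.imread('pics/w6.png')[:,:,::-1]; crop(im,255,85,385,265,3.3,'pics/w6c.png')
E
```

```text
tip -224.3226926241694 0.5027852767699833
collar -113.9226775452014 -0.4682441625554736
bed- -125.46512552643073 -50.52345187776611
bed+ -123.68810925635765 48.51629695466012
```

View pics/w5c.png

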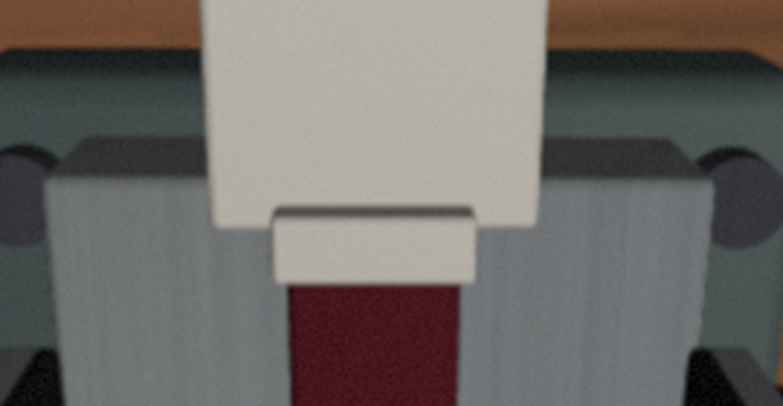

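View pics/w6c.png

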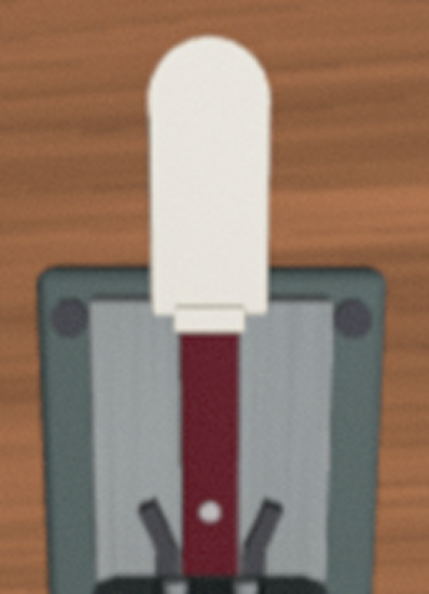

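```bash
python3 - <<'E'
from bench import *
s=read_state(); print(s['clock'],s['joint_vel'],s['contact_force'])
print(job_done())
E
```

```text
26.275 [-0.01201505  0.01307594  0.00632649  0.00081516 -0.00099579 -0.0008409 ] [-0.0787168  0.0228078  0.5532582]
the job is handed in; nothing more can be done
None
```

The spatula is home in the nest, the wheel is stopped just past the resistance peak, and I handed the job in at about 26 s; no verdict was given.

**Spatula**
- I slid the red-handled spatula in butt first until I felt about 12 N at the brass stop, then let go.
- The last wrist picture, taken after cranking, puts the handle–collar edge 10.7 mm behind the bed's front edge (10 mm expected). It is in line with the rails within about 1 mm.
- The blade tip measured about 1.7 mm too far out. A rougher reading of the same picture put the collar edge only about 7 mm in, and I replaced it with the careful one.

**Wheel**
- At about 0.3 rad/s the bare drag was about 7 N. It rose to about 16 N at crank angle 1.85 rad and fell to about 6.4 N at 2.31 rad, where I stopped and let go.
- A fit of the resistance curve puts dead centre at 2.24 rad, while the measured peak plus 0.5 rad puts it near 2.35 rad. The wheel is therefore between 0.04 rad before and 0.07 rad past dead centre, inside the holding range.
- The wheel took no force from the hand before I opened it. After I let go, the crank handle showed at the same angle in the picture to within about 0.03 rad.

**Not confirmed**
- I could not measure the punch force directly. I infer it from the force peak and from the wheel holding.
- The gripper tilted about 7° while cranking, which did no harm I could see.

The top and side views show the other things on the bench where they were, and the arm touched nothing at the end.

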